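Seat the jig cover on its locating pin and hold it down

ROBOT

A 6-joint arm with a two-finger parallel gripper is mounted at the origin on a cart in front of the work surface, level with it; the furniture and walls round the work are solid. World frame = base frame: x ahead of the robot, y to its left, z up, the work surface at z = 0. Lengths are in m, angles in rad, forces in N, time in s.
With the tool pointing down it reaches from about 0.2 to 0.875 m from the base axis. Payload 3.4 kg.
Tool frame: the origin (TCP) lies on the centre line of the jaws, within the pads' length; the fingertips stand 14 mm ahead of it and the grasp point (between the pads) lies 5 mm behind it; z points along the fingers, x is the direction in which the jaws open and shut, and the axes are right-handed (so a half turn about z gives the same grasp; the last joint's range is limited). The gripper opens to 94 mm and grips with 3 to 60 N. Pads are 16 mm wide; open, the fingers measure 119 mm over their backs; the gripper's body (75 mm by 177 mm) begins 78 mm behind the grasp point.
Start: joints at [-1.285, 0.276, 1.505, -0, 1.361, -0.121], TCP at [0.228, -0.528, 0.219] pointing down, gripper open.
Joint ranges: [-2.89, 2.89], [-0.75, 2.08], [0.22, 2.7], [-1.18, 4.32], [0.11, 2.71], [-2.7, 2.7]. Speed limits (rad/s): [2.57, 2.57, 3.14, 3.14, 3.14, 3.14].

INTERFACE

Orientations are given as a rotation vector (axis times angle).
In Python, from station import arm, optics gives the robot as it stands.
- The arm moves only by the shell command python3 -m pendant 'ROWS' [OPENING]. ROWS is JSON, a list of rows, each a list of 4 numbers: the shift along the tool's x, y, z in m, then the turn about the tool's z in degrees. In form: [[dx, dy, dz, twist], ...]. A call has exactly 5 rows; each row is the pose to reach, as a shift and turn from the pose commanded when the call began, along the tool's axes at that moment; what a row does not reach only later rows make up. A row lasts 1/10 s, in which the tool goes at most 50 mm and 8.59 degrees, less where a joint would pass 70% of its speed; a pose out of reach is approached as far as the arm can. A call with a gripper value outside its range is refused whole. OPENING is the opening in per cent of the stroke, from 0 (shut) to 100 (fully open), set as the call begins (- or left out, the last holds). The fingers move at their own pace and stop on an object; the grip force is fixed at half the most. Time passes only in rows, so rows that repeat a pose let the fingers close, or fill a call up. It gives the time, the measured TCP pose, the force and the opening at its end, in the units of the state.
- arm.get_state(): the state, without advancing time (a new reading comes with each control period).
- optics.camera(name): name is "scene" or "top"; returns the picture (384x512x3 uint8, blue, green, red); there is no depth.
- optics.get_calibration(name): a dict with "camera_matrix" (3x3 intrinsics, pixels), "k1" (the pictures are not rectified: a ray, as slopes to the right and down, at radius r is drawn at 1 + k1 r^2 times it, then the intrinsics apply), "rvec" (rotation vector, rad) and "tvec" (3), from world to camera coordinates, as OpenCV has them. Camera axes: x right, y down, z forward; pixel columns grow to the right and rows downward; lengths in m; the calibration is good to about 2 mm. A picture is of the moment at which its call begins. get_calibration takes no time and is no camera call.
- arm.finish_job(): hands the job in, once; it reports no verdict.
The state is a dict: "t": time; "joints": joint angles; "joint_velocities": joint speeds; "joint_efforts": joint torques, N m; "tcp_pos": TCP position; "tool_rot": TCP orientation; "contact_force": force on the tool from outside, world axes, zero at the start; "ft_torque": the same for the moment, N m; "finger_gap": finger opening in m.
Only numpy, scipy, OpenCV 4.12 (cv2) and the standard library are available. Lean on these libraries where they do the work, as an engineer would, in place of code of your own. Each camera call takes 0.05 s, during which the arm holds its last target.

TASK

Get the tag blank ready for marking: first swing the cam lever of the sprung marking fixture fully round to its free stop, so that the table can go down. Then lift the jig cover by its grip bar, slide it over the table's pin until it drops on and lies flat round the blank, press cover and table fully down to the stop, and finish while still holding them down there. Leave the loupe, the setting block and the parts box where they are.

Things in the scene. Friction and masses are not known exactly. Their poses are not given: they have to be found in the camera images.
- fixture: Marking fixture, fixed on the bench: dark steel bench plate 104 (x) x 166 (y) x 12 mm carrying the sprung table on four columns, and the cam lever beyond its -y end. Origin at the centre of the underside; x across, y along the fixture, z up. It stands at a different place and yaw (up to 0.3 either way) each time.
- table (a joint): The aluminium table 80 (x) x 140 (y) x 14 mm of the fixture, same axes and centre as the fixture, its top 48 mm above the bench when up. Value 0 m = up, 0.008 = pressed down on its stop. Springs push it up: with the cover on it about 6 N start it down and about 10 N bring it to the stop; let go, it rises again. It cannot go down while the cam lever is locked.
- cam (a joint): Cam lever, turning about an upright axis at the fixture's -y end. 0 to about 0.25 rad at the start = locked (steel lobe under the edge of the table); grows clockwise seen from above, 1.571 = free stop. Friction holds it where it is left (about 1 N at the handle).
- cam_grip (a point): Middle of the cam lever's upright black handle peg, 50 mm above the bench: a round peg 15 mm in diameter, from 30 to 66 mm above the bench, 60 mm out from the pivot. At value 0 it lies from the pivot half way between the fixture's +x and -y directions, at the free stop half way between -x and -y.
- cam_pivot (a point): Point on the cam lever's upright axis, 50 mm above the bench: in the fixture's frame at x 0, y -84 mm.
- pin_foot (a point): Foot of the upright steel locating pin at the table's top surface, in the fixture's frame x 0, y -46 mm; it moves down with the table; its axes are the fixture's. The pin is 10 mm in diameter for 4 mm, then tapers to a 4 mm wide tip, 8 mm tall in all. Once the cover is over it it cannot be seen.
- blank_centre (a point): Centre of the flat brass-coloured tag blank, 34 (x) x 54 (y) mm, that is fixed in the table and stands 3 mm proud of it; the point is level with the table's top, in the fixture's frame x 0, y +22 mm.
- cover: Jig cover, loose, about 0.2 kg: aluminium frame 76 (x) x 136 (y) x 10 mm, window 44 x 64 mm centred at y +22 mm, blind bore in the underside at y -46 mm, black grip bar above the bore. Origin at the centre of the underside, z up. Starts flat on the bench, left of the fixture; on the table its axes point like the fixture's, with 5 mm to spare all round the blank.
- grip_bar (a point): Middle of the cover's black grip bar, 36 mm above the cover's underside, straight above the bore: the bar is 44 mm long (cover's x), 14 mm thick (cover's y) and reaches from 14 to 47 mm above the underside, on a foot 56 x 28 mm. Same axes as the cover.
- bore (a point): Centre of the mouth of the blind bore in the cover's underside (cover frame x 0, y -46 mm): 12 mm in diameter, 10 mm deep, so 1 mm to spare all round the pin. Same axes as the cover.
- window (a point): Centre of the cover's window, level with the underside (cover frame x 0, y +22 mm).
- loupe: Bystander: black loupe, a cup 34 mm across and 31 mm tall, origin at the centre of its underside.
- setting_block: Bystander: aluminium setting block 30 x 50 x 20 mm, origin at the centre of its underside.
- parts_box: Bystander: small clear parts box 53 x 65 x 26 mm, origin at the centre of its underside.

How it is judged:
On the way, in this order (a step that is already met when the one before it is completed fails the run):
1. the cam lever is swung to its free stop (value of joint cam above 1.42 rad), for 0.2 s.
2. the cover has dropped on the pin and lies flat on the table round the blank (horizontal distance between bore and pin_foot below 0.003 m and horizontal distance between window and blank_centre below 0.007 m and z of bore in the frame of pin_foot below 0.002 m and z of window in the frame of blank_centre below 0.002 m), for 0.2 s.
At the end, for the whole second after the job is handed in: Cam lever past 1.42 rad; bore within 3 mm of the pin and window centre within 7 mm of the blank's, the cover at most 2 mm above the table at both; table pressed down more than 6.5 of its 8 mm, with the fingers still holding or pressing the cover (over 1 N) (all of step 2 and value of joint cam above 1.42 rad and value of joint table above 0.0065 m and contact force between the fingers and cover above 1 N); the arm keeps its last pose, push and grip.
It fails at once if a bystander (loupe, setting block or parts box) is moved more than 3 cm (distance of any of loupe, setting_block, parts_box from where it was at the start of the episode above 0.03 m).
It also fails if it takes over 48 s, if anything falls off the work surface, if the arm or the gripper's body presses on something with over 40 N, if the wrist force passes 120 N, or if a joint passes its speed limit or range.

## Working session

There is one attempt and no reset: what is moved stays moved. The work goes in short steps, Python scripts to look and compute and a shell command to move; the robot and the scene stay as the last step left them, time stands still between calls to the robot, and variables do not carry over. Pictures are saved under pics/ and viewed, and the job is handed in when it is done.

```bash
ls; mkdir -p pics; python3 - <<'E'
from station import arm, optics
import cv2
for n in("scene","top"):
    cv2.imwrite(f"pics/{n}0.png",optics.camera(n)); print(n,optics.get_calibration(n))
print(arm.get_state())
E
```

```text
pics
scene {'camera_matrix': array([[376.85471127,   0.        , 251.73664372],
       [  0.        , 376.85471127, 186.93204085],
       [  0.        ,   0.        ,   1.        ]]), 'k1': -0.1267274841708625, 'rvec': array([ 1.31122287, -2.34461823,  0.86828827]), 'tvec': array([0.33031756, 0.36260923, 0.95184916])}
top {'camera_matrix': array([[407.7711253 ,   0.        , 256.47691827],
       [  0.        , 407.7711253 , 184.96278883],
       [  0.        ,   0.        ,   1.        ]]), 'k1': 0.018486593339641148, 'rvec': array([ 2.11909249, -2.15640627,  0.14145292]), 'tvec': array([0.07955528, 0.54829058, 1.08536812])}
{'t': 0.1, 'joints': array([-1.28502412e+00,  2.76526570e-01,  1.50598135e+00, -1.33725302e-05,
        1.36069716e+00, -1.21016562e-01]), 'joint_velocities': array([ 0.00197856,  0.00018295, -0.00285176,  0.00051682, -0.00060338,
       -0.00075829]), 'joint_efforts': array([ 2.64755268e-03, -4.05454659e+01, -2.37779760e+01,  7.06626149e-02,
        2.97922175e-02, -3.11159704e-05]), 'tcp_pos': array([ 0.22735222, -0.52762516,  0.21870422]), 'tool_rot': array([-2.62350921e+00,  1.72635853e+00,  1.94488258e-03]), 'contact_force': array([ 0.64912607,  0.56164616, -0.12137184]), 'ft_torque': array([-0.00174423,  0.00255268, -0.02021321]), 'finger_gap': 0.09368390552661997}
```

View pics/scene0.png

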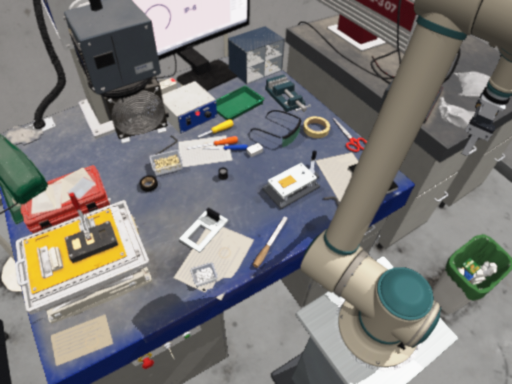

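View pics/top0.png

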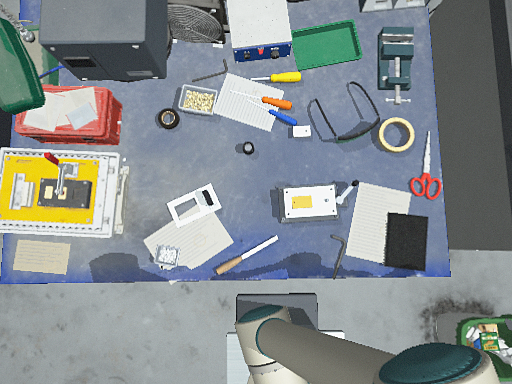

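The scene shows the cover near top px (193,205), the fixture near (310,203) with its lever at (348,190) on the right (-y end). I'll zoom in on both views.

```bash
python3 - <<'E'
import cv2,numpy as np
t=cv2.imread("pics/top0.png");s=cv2.imread("pics/scene0.png")
cv2.imwrite("pics/tA.png",cv2.resize(t[165:235,265:365],None,fx=8,fy=8,interpolation=cv2.INTER_CUBIC))
cv2.imwrite("pics/tB.png",cv2.resize(t[175:275,140:240],None,fx=6,fy=6,interpolation=cv2.INTER_CUBIC))
cv2.imwrite("pics/sA.png",cv2.resize(s[140:215,250:345],None,fx=8,fy=8,interpolation=cv2.INTER_CUBIC))
cv2.imwrite("pics/sB.png",cv2.resize(s[200:290,170:260],None,fx=6,fy=6,interpolation=cv2.INTER_CUBIC))
E
```

```text
(no output)
```

View pics/tA.png

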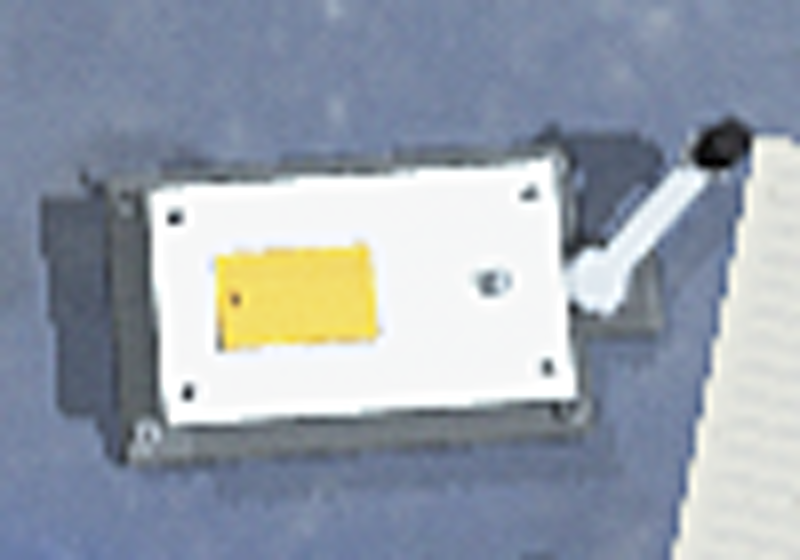

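View pics/tB.png

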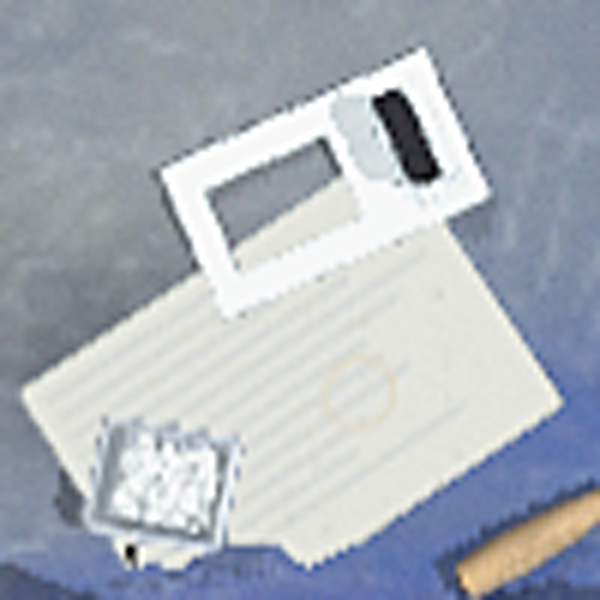

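View pics/sA.png

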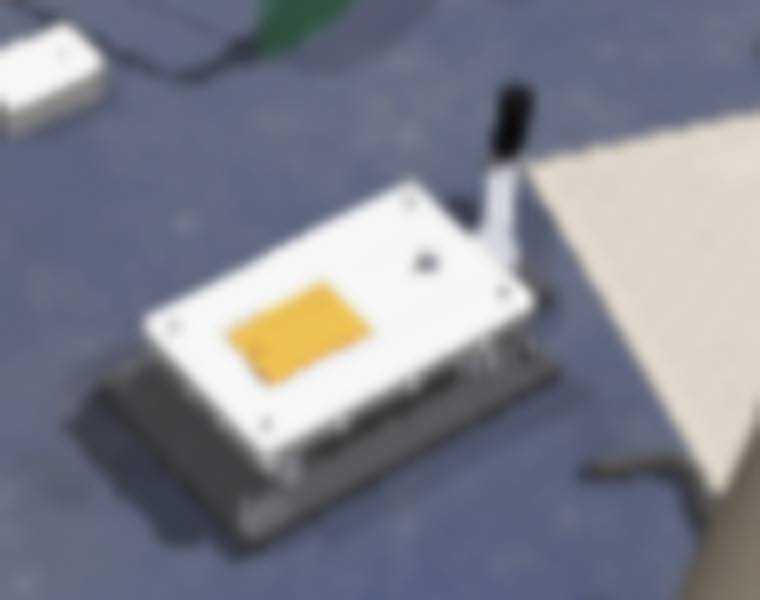

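View pics/sB.png

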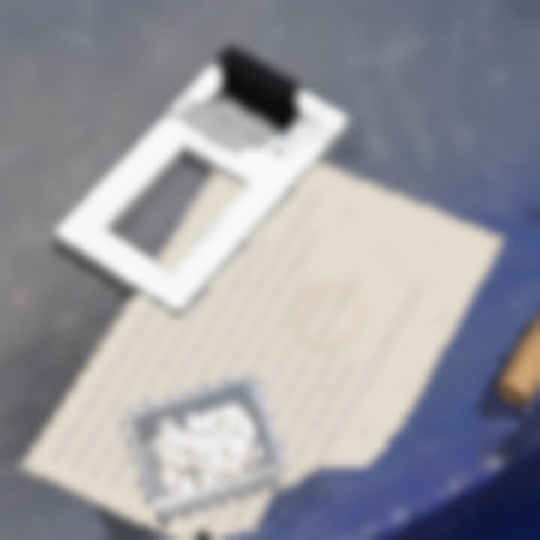

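```bash
cat > h.py <<'E'
import cv2,numpy as np
from station import arm,optics
from scipy.spatial.transform import Rotation as R
C={n:optics.get_calibration(n) for n in("scene","top")}
def ray(n,uv):
    c=C[n];K=c["camera_matrix"]
    p=cv2.undistortPoints(np.array(uv,float).reshape(-1,1,2),K,np.array([c["k1"],0,0,0,0.]),).reshape(-1,2)
    Rm=cv2.Rodrigues(c["rvec"])[0]
    d=np.c_[p,np.ones(len(p))]@Rm
    return -Rm.T@c["tvec"],d
def plane(n,uv,z):
    o,d=ray(n,uv); return o+d*((z-o[2])/d[:,2])[:,None]
def tri(uvs,uvt):
    o1,d1=ray("scene",uvs);o2,d2=ray("top",uvt);out=[]
    for a,b in zip(d1,d2):
        s=np.linalg.lstsq(np.c_[a,-b],o2-o1,rcond=None)[0]
        p,q=o1+a*s[0],o2+b*s[1]; out.append(np.r_[(p+q)/2,np.linalg.norm(p-q)])
    return np.array(out)
def proj(n,P):
    c=C[n];return cv2.projectPoints(np.array(P,float).reshape(-1,1,3),c["rvec"],c["tvec"],c["camera_matrix"],np.array([c["k1"],0,0,0,0.]))[0].reshape(-1,2)
def quad(n,img,roi,thr,yellow=False):
    x0,y0,x1,y1=roi;a=img[y0:y1,x0:x1]
    a=cv2.resize(a,None,fx=4,fy=4,interpolation=cv2.INTER_LINEAR)
    m=(a.min(2)>thr)
    if yellow: m|=(a[...,2]>180)&(a[...,0].astype(int)<a[...,2]-60)
    cs,_=cv2.findContours(m.astype(np.uint8),cv2.RETR_EXTERNAL,cv2.CHAIN_APPROX_NONE)
    c=max(cs,key=cv2.contourArea); 
    return (c.reshape(-1,2)+.5)/4-.5+[x0,y0]
def corners(pts):
    h=cv2.convexHull(pts.astype(np.float32));e=.01
    while len(q:=cv2.approxPolyDP(h,e*cv2.arcLength(h,True),True))>4:e+=.005
    q=q.reshape(-1,2);L=[]
    for i in range(4):
        a,b=q[i],q[(i+1)%4];d=(b-a)/np.linalg.norm(b-a);l=np.linalg.norm(b-a)
        s=(pts-a)@d;t=abs((pts-a)@np.array([-d[1],d[0]]))
        k=pts[(s>.12*l)&(s<.88*l)&(t<1.5)]
        L.append(cv2.fitLine(k.astype(np.float32),cv2.DIST_HUBER,0,.01,.01).ravel())
    out=[]
    for i in range(4):
        v,w=L[i-1],L[i];s=np.linalg.solve(np.c_[v[:2],-w[:2]],w[2:]-v[2:]);out.append(v[2:]+v[:2]*s[0])
    return np.array(out)
E
python3 - <<'E'
from h import *
np.set_printoptions(precision=4,suppress=True)
t=cv2.imread("pics/top0.png");s=cv2.imread("pics/scene0.png")
for nm,rt,rs,th,y in(("table",(275,175,345,225),(260,155,325,205),205,True),("cover",(160,175,230,235),(172,200,235,260),228,False)):
    for n,im,r in(("top",t,rt),("scene",s,rs)):
        q=corners(quad(n,im,r,th,y)); print(nm,n,q.tolist())
        P=plane(n,q,.048 if y else .010); print(P, np.linalg.norm(P-np.roll(P,-1,0),axis=1),P.mean(0))
E
```

```text
table top [[346.34332275390625, 192.13058471679688], [334.49530029296875, 213.87857055664062], [285.406005859375, 217.36422729492188], [283.35382080078125, 186.9432373046875]]
[[ 0.5242 -0.1747  0.048 ]
 [ 0.4655 -0.14    0.048 ]
 [ 0.4584 -0.0071  0.048 ]
 [ 0.5417 -0.0037  0.048 ]] [0.0682 0.1331 0.0834 0.172 ] [ 0.4975 -0.0814  0.048 ]
table scene [[313.1413269042969, 175.3104705810547], [313.66162109375, 178.6704864501953], [282.6912536621094, 195.8935089111328], [-1156.90673828125, -1327.2010498046875]]
[[ 0.4774 -0.143   0.048 ]
 [ 0.465  -0.1355  0.048 ]
 [ 0.4585 -0.0085  0.048 ]
 [-2.771  -0.1658  0.048 ]] [0.0146 0.1272 3.2333 3.2485] [-0.3425 -0.1132  0.048 ]
cover top [[209.99574279785156, 183.41664123535156], [220.79617309570312, 207.4123077392578], [177.1634521484375, 227.59732055664062], [166.90895080566406, 203.11106872558594]]
[[0.5611 0.2026 0.01  ]
 [0.4921 0.1721 0.01  ]
 [0.4376 0.2947 0.01  ]
 [0.5071 0.3246 0.01  ]] [0.0755 0.1342 0.0757 0.1334] [0.4995 0.2485 0.01  ]
cover scene [[224.602783203125, 221.99398803710938], [199.14266967773438, 250.64874267578125], [179.9685516357422, 237.85833740234375], [210.99647521972656, 205.61813354492188]]
[[0.4898 0.1813 0.01  ]
 [0.4403 0.2934 0.01  ]
 [0.5081 0.3223 0.01  ]
 [0.5664 0.1873 0.01  ]] [0.1225 0.0738 0.147  0.0768] [0.5011 0.2461 0.01  ]
```

```bash
cat >> h.py <<'E'
def edgefit(img,q,lo=.1,hi=.9):
    """refine seeded quad: max-gradient along the normals of each side, robust line fits"""
    g=cv2.GaussianBlur(img.min(2).astype(np.float32),(0,0),.7);q=np.array(q,float);L=[]
    for i in range(4):
        a,b=q[i],q[(i+1)%4];d=(b-a)/np.linalg.norm(b-a);nn=np.array([-d[1],d[0]])
        s=np.linspace(lo,hi,50);t=np.arange(-3,3.01,.1)
        P=a+(b-a)*s[:,None];X=(P[:,None]+nn*t[:,None]).astype(np.float32)
        v=cv2.remap(g,X[...,0],X[...,1],cv2.INTER_LINEAR)
        gr=abs(np.gradient(v,axis=1));k=gr.argmax(1);ok=gr.max(1)>1.5
        L.append(cv2.fitLine((P+nn*t[k][:,None])[ok].astype(np.float32),cv2.DIST_WELSCH,0,.01,.01).ravel())
    out=[]
    for i in range(4):
        v,w=L[i-1],L[i];s=np.linalg.solve(np.c_[v[:2],-w[:2]],w[2:]-v[2:]);out.append(v[2:]+v[:2]*s[0])
    return np.array(out)
E
python3 - <<'E'
from h import *
np.set_printoptions(precision=4,suppress=True)
t=cv2.imread("pics/top0.png");s=cv2.imread("pics/scene0.png")
f=lambda l,k,o:(np.array(l)+.5)/k-.5+o
S={"table":(f([[150,192],[556,156],[578,396],[168,425]],8,[265,165]),f([[145,322],[410,180],[535,297],[265,450]],8,[250,140])),
"blank":(f([[218,255],[368,245],[378,338],[225,350]],8,[265,165]),f([[225,332],[322,282],[372,330],[268,385]],8,[250,140])),
"cover":(f([[162,172],[425,47],[490,190],[232,317]],6,[140,175]),f([[55,232],[225,60],[350,118],[180,312]],6,[170,200])),
"win":(f([[207,190],[325,137],[362,215],[238,270]],6,[140,175]),f([[107,228],[188,148],[250,182],[165,272]],6,[170,200]))}
for k,(a,b) in S.items():
    a=edgefit(t,a);b=edgefit(s,b)
    h={"table":.048,"blank":.051,"cover":.01,"win":.01}[k]
    P=plane("top",a,h);Q=plane("scene",b,h);T=tri(b,a)
    ax=lambda P:(P[0]+P[3]-P[1]-P[2])[:2]
    for nm,X in(("top",P),("scene",Q),("tri",T[:,:3])):
        d=ax(X);print(k,nm,X.mean(0),"sides",np.linalg.norm(X-np.roll(X,-1,0),axis=1),"yaw",np.arctan2(-d[0],d[1]))
    print(T)
E
```

```text
table top [ 0.5014 -0.0737  0.048 ] sides [0.1392 0.0808 0.139  0.0812] yaw 0.05186801864034415
table scene [ 0.5009 -0.0759  0.048 ] sides [0.1422 0.0832 0.1472 0.0853] yaw 0.05792759733974178
table tri [ 0.5006 -0.0741  0.0494] sides [0.1395 0.0826 0.1396 0.0819] yaw 0.04007140884083995
[[ 0.5386 -0.0019  0.0485  0.0011]
 [ 0.5445 -0.1412  0.0511  0.0011]
 [ 0.4622 -0.1463  0.0536  0.0061]
 [ 0.4569 -0.0071  0.0442  0.0016]]
blank top [ 0.5002 -0.0515  0.051 ] sides [0.0524 0.0336 0.0553 0.0307] yaw 0.029139344484017404
blank scene [ 0.5001 -0.0527  0.051 ] sides [0.0503 0.0322 0.0537 0.032 ] yaw 0.03966476859241441
blank tri [ 0.4997 -0.0518  0.052 ] sides [0.0523 0.0332 0.0543 0.0306] yaw 0.042439863213466565
[[ 0.5139 -0.0252  0.0537  0.0018]
 [ 0.5174 -0.0772  0.0511  0.0007]
 [ 0.4843 -0.0795  0.0519  0.0006]
 [ 0.4834 -0.0252  0.0515  0.0018]]
cover top [0.5004 0.2487 0.01  ] sides [0.1374 0.0776 0.1352 0.0764] yaw 0.41161385971054915
cover scene [0.5019 0.2469 0.01  ] sides [0.1427 0.0791 0.1379 0.0771] yaw 0.41089336000296217
cover tri [0.4998 0.248  0.0133] sides [0.1385 0.0769 0.1356 0.0769] yaw 0.39854294604328844
[[0.5079 0.3278 0.0103 0.0009]
 [0.5616 0.2003 0.0175 0.0014]
 [0.4912 0.1696 0.0143 0.0017]
 [0.4386 0.2945 0.0111 0.    ]]
win top [0.4906 0.2678 0.01  ] sides [0.062  0.0569 0.0716 0.0302] yaw 0.225134748385423
win scene [0.4933 0.268  0.01  ] sides [0.0586 0.0463 0.0678 0.0274] yaw 0.25003701769757497
win tri [0.4909 0.268  0.013 ] sides [0.0614 0.0548 0.0691 0.0292] yaw 0.24984046438966323
[[0.4966 0.3044 0.0134 0.0011]
 [0.523  0.2492 0.0077 0.0011]
 [0.4747 0.2247 0.016  0.0077]
 [0.4695 0.2936 0.0147 0.0015]]
```

```bash
python3 - <<'E'
from h import *
np.set_printoptions(precision=4,suppress=True)
f=lambda l,k,o:(np.array(l)+.5)/k-.5+o
t=cv2.imread("pics/top0.png");s=cv2.imread("pics/scene0.png")
def dark(im,r,th):
    x0,y0,x1,y1=r;m=cv2.resize(im[y0:y1,x0:x1],None,fx=4,fy=4).max(2)<th
    n,l,st,c=cv2.connectedComponentsWithStats(m.astype(np.uint8));k=1+st[1:,4].argmax()
    return (c[k]+.5)/4-.5+[x0,y0],st[k,:4]/4+[x0,y0,0,0]
print(dark(t,(345,175,365,190),60),dark(s,(305,148,322,162),60))
ct,cs=dark(t,(345,175,365,190),60)[0],dark(s,(305,148,322,162),60)[0]
print("peg tri",tri([cs],[ct]),"planes",plane("top",[ct],.05),plane("scene",[cs],.05))
print("pin tri",tri(f([[425,262]],8,[250,140]),f([[490,282]],8,[265,165])))
bt=dark(t,(195,185,220,210),70);bs=dark(s,(203,203,224,225),60);print(bt,bs,"bar tri",tri([bs[0]],[bt[0]]),plane("top",[bt[0]],.04))
th=.05;Rm=np.array([[np.cos(th),-np.sin(th)],[np.sin(th),np.cos(th)]]);c=np.array([.501,-.0742])
for n,p in(("pivot",(0,-.084)),("pin",(0,-.046)),("blank",(0,.022))):print(n,c+Rm@p)
pv=c+Rm@(0,-.084)
for a in(-45,-55,-135):print(a,pv+.06*Rm@(np.cos(np.radians(a)),np.sin(np.radians(a))))
th=.411;Rm=np.array([[np.cos(th),-np.sin(th)],[np.sin(th),np.cos(th)]]);print("bar",np.array([.5003,.2482])+Rm@(0,-.046))
E
```

```text
(array([354.5849, 182.9361]), array([352.  , 180.75,   6.75,   5.25])) (array([313.4925, 154.8756]), array([311.75, 151.25,   4.25,   8.25]))
peg tri [[ 0.5478 -0.1978  0.0533  0.0016]] planes [[ 0.5489 -0.1979  0.05  ]] [[ 0.5497 -0.2009  0.05  ]]
pin tri [[ 0.5032 -0.1181  0.0524  0.0016]]
(array([207.3311, 197.271 ]), array([202.5 , 190.25,  10.5 ,  14.75])) (array([212.6309, 214.2659]), array([207.25, 208.75,  11.5 ,  12.  ])) bar tri [[0.5183 0.2063 0.0344 0.0013]] [[0.518  0.2061 0.04  ]]
pivot [ 0.5052 -0.1581]
pin [ 0.5033 -0.1201]
blank [ 0.4999 -0.0522]
-45 [ 0.5497 -0.1983]
-55 [ 0.542  -0.2055]
-135 [ 0.4649 -0.2026]
bar [0.5187 0.206 ]
```

```bash
cat >> h.py <<'E'
def go(x,y,z,ang):
    s=arm.get_state();M=R.from_rotvec(s["tool_rot"]).as_matrix()
    a=np.degrees(np.arctan2(M[1,0],M[0,0]));d=M.T@(np.array([x,y,z])-s["tcp_pos"])
    tw=-((ang-a+180)%360-180)
    print("t",round(s["t"],2),"pos",s["tcp_pos"].round(4),"ang %.1f tilt %.4f"%(a,-M[2,2]),"F",s["contact_force"].round(1),"gap",round(s["finger_gap"],4),"j",s["joints"].round(2))
    print("SHIFT",d.round(4),"twist",round(tw,1))
E
python3 -c "
from h import *;go(.549,-.199,.13,3)"
```

```text
t 0.1 pos [ 0.2274 -0.5276  0.2187] ang -66.7 tilt 1.0000 F [ 0.6  0.6 -0.1] gap 0.0937 j [-1.29  0.28  1.51 -0.    1.36 -0.12]
SHIFT [-0.1744 -0.4254  0.0891] twist -69.7
```

```bash
python3 -m pendant '[[-0.018,-0.043,0,-8],[-0.036,-0.086,0,-16],[-0.053,-0.13,0.01,-24],[-0.07,-0.172,0.02,-32],[-0.088,-0.214,0.03,-40]]' 30; python3 -c "
from h import *;go(.549,-.199,.13,3)"
```

```text
t: 0.6
tcp_pos: [0.3902, -0.3611, 0.1889]
tool_rot: [-3.059, 0.717, -0.0]
contact_force: [0.7, 0.1, 0.1]
finger_gap: 0.0573
t 0.6 pos [ 0.3902 -0.3611  0.1889] ang -26.4 tilt 1.0000 F [0.7 0.1 0.1] gap 0.0573 j [-0.88  0.23  1.65  0.    1.26 -0.42]
SHIFT [ 0.0702 -0.2158  0.0589] twist -29.4
```

```bash
python3 -m pendant '[[0.014,-0.043,0.012,-8],[0.028,-0.086,0.024,-16],[0.042,-0.13,0.036,-24],[0.056,-0.172,0.048,-29.4],[0.07,-0.216,0.059,-29.4]]'; python3 -m pendant '[[0,0,0,0],[0,0,0,0],[0,0,0,0],[0,0,0,0],[0,0,0,0]]'; python3 - <<'E'
from h import *
go(.549,-.199,.054,3)
for n in("scene","top"):
    im=optics.camera(n);cv2.imwrite(f"pics/{n}1.png",im)
    u,v=proj(n,[[.549,-.199,.06]])[0].astype(int);cv2.imwrite(f"pics/{n}1z.png",cv2.resize(im[v-40:v+40,u-50:u+50],None,fx=5,fy=5,interpolation=cv2.INTER_CUBIC))
E
```

```text
t: 1.1
tcp_pos: [0.5495, -0.1995, 0.1295]
tool_rot: [-3.141, -0.077, 0.001]
contact_force: [0.9, -1.2, 0.3]
finger_gap: 0.0282
t: 1.6
tcp_pos: [0.5482, -0.2023, 0.131]
tool_rot: [3.14, 0.071, 0.001]
contact_force: [-0.1, -0.0, 0.7]
finger_gap: 0.028
t 1.6 pos [ 0.5482 -0.2023  0.131 ] ang 2.6 tilt 1.0000 F [-0.1 -0.   0.7] gap 0.028 j [-0.47  0.35  1.62 -0.    1.17 -0.52]
SHIFT [ 0.0009 -0.0034  0.077 ] twist -0.4
```

View pics/scene1z.png

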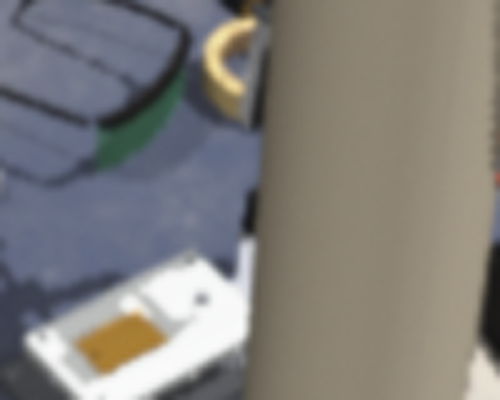

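View pics/top1.png

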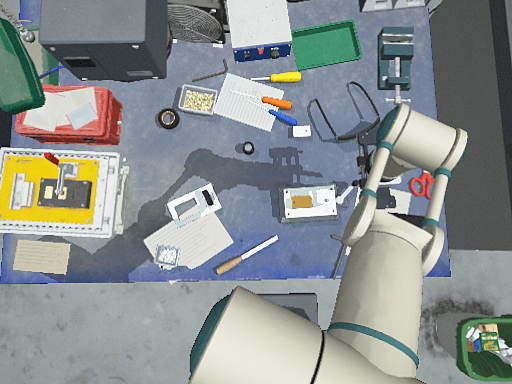

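Both views are blocked by the arm here, so I'll go on with the measured peg position and watch the force while descending.

```bash
python3 -m pendant '[[0.001,-0.003,0.015,0],[0.001,-0.003,0.03,0],[0.001,-0.003,0.05,0],[0.001,-0.003,0.065,0],[0.001,-0.003,0.077,0]]'; python3 -c "
from h import *;go(.549,-.199,.054,3)"
```

```text
t: 2.2
tcp_pos: [0.5492, -0.1984, 0.0527]
tool_rot: [-3.141, -0.073, 0.001]
contact_force: [0.1, 0.0, -0.3]
finger_gap: 0.0282
t 2.2 pos [ 0.5492 -0.1984  0.0527] ang 2.7 tilt 1.0000 F [ 0.1  0.  -0.3] gap 0.0282 j [-0.47  0.43  1.72 -0.    0.99 -0.51]
SHIFT [-0.0002  0.0006 -0.0013] twist -0.3
```

```bash
python3 -m pendant '[[-0.009,0.003,0,0],[-0.02,0.009,0,0],[-0.03,0.014,0,0],[-0.04,0.017,0,0],[-0.049,0.018,0,0]]'; python3 -c "
from h import *;go(.5052-.06*.05-.0065,-.2181,.054,3)"
```

```text
t: 2.7
tcp_pos: [0.5008, -0.2193, 0.0543]
tool_rot: [3.14, 0.073, 0.002]
contact_force: [1.2, -1.3, 0.5]
finger_gap: 0.0282
t 2.7 pos [ 0.5008 -0.2193  0.0543] ang 2.7 tilt 1.0000 F [ 1.2 -1.3  0.5] gap 0.0282 j [-0.54  0.38  1.81 -0.    0.96 -0.59]
SHIFT [-0.0051 -0.0014  0.0003] twist -0.3
```

```bash
python3 -m pendant '[[-0.012,-0.001,0,0],[-0.023,-0.004,0,0],[-0.033,-0.009,0,0],[-0.04,-0.014,0,0],[-0.044,-0.018,0,0]]'; python3 -c "
from h import *;go(.4535,-.2025,.054,3)"
```

```text
t: 3.2
tcp_pos: [0.4582, -0.203, 0.0539]
tool_rot: [3.138, 0.074, 0.007]
contact_force: [7.9, -4.6, -4.3]
finger_gap: 0.0279
t 3.2 pos [ 0.4582 -0.203   0.0539] ang 2.7 tilt 1.0000 F [ 7.9 -4.6 -4.3] gap 0.0279 j [-0.56  0.32  1.91  0.    0.91 -0.6 ]
SHIFT [-0.0047 -0.0008 -0.0001] twist -0.3
```

```bash
python3 -m pendant '[[-0.001,-0.001,0,0],[-0.002,-0.002,0,0],[-0.004,-0.002,0,0],[-0.004,-0.002,0,0],[-0.004,-0.002,0,0]]'; python3 -c "
from h import *;go(.4535,-.2025,.054,3)"
```

```text
t: 3.7
tcp_pos: [0.458, -0.202, 0.0542]
tool_rot: [3.137, 0.073, 0.017]
contact_force: [9.9, -1.0, -5.6]
finger_gap: 0.0284
t 3.7 pos [ 0.458  -0.202   0.0542] ang 2.7 tilt 0.9999 F [ 9.9 -1.  -5.6] gap 0.0284 j [-0.56  0.31  1.91  0.    0.9  -0.6 ]
SHIFT [-0.0046  0.0003  0.0002] twist -0.3
```

Contact is firm at the expected stop position (peg x ≈ 0.4645, predicted 0.465). I'll back off, raise, and go toward the cover.

```bash
python3 -m pendant '[[0.004,0,0,0],[0.006,0,0,0],[0.006,0,-0.04,0],[0.006,0,-0.08,0],[0.006,0,-0.11,0]]';  python3 -c "
from h import *;go(.5185,.206,.16,-66.5)"
```

```text
t: 4.2
tcp_pos: [0.4578, -0.1995, 0.165]
tool_rot: [-3.14, -0.075, 0.002]
contact_force: [1.0, -0.1, -0.3]
finger_gap: 0.0283
t 4.2 pos [ 0.4578 -0.1995  0.165 ] ang 2.7 tilt 1.0000 F [ 1.  -0.1 -0.3] gap 0.0283 j [-0.55  0.2   1.75 -0.    1.19 -0.6 ]
SHIFT [ 0.08   -0.4022  0.0052] twist 69.2
```

```bash
python3 -m pendant '[[0.01,-0.045,0,8],[0.019,-0.09,0,16],[0.028,-0.135,0,24],[0.037,-0.18,0,32],[0.045,-0.225,0,40]]' 50;  python3 -c "
from h import *;go(.5185,.206,.16,-66.5)"
```

```text
t: 4.7
tcp_pos: [0.4902, 0.0174, 0.163]
tool_rot: [2.993, -0.953, -0.005]
contact_force: [0.7, 1.2, 0.7]
finger_gap: 0.0471
t 4.7 pos [0.4902 0.0174 0.163 ] ang -35.3 tilt 1.0000 F [0.7 1.2 0.7] gap 0.0471 j [-0.11  0.19  1.77 -0.    1.18  0.51]
SHIFT [-0.086  -0.1702  0.0029] twist 31.2
```

```bash
python3 -m pendant '[[-0.022,-0.043,0,8],[-0.044,-0.086,0,16],[-0.065,-0.128,0,24],[-0.086,-0.17,0.003,31.2],[-0.086,-0.17,0.003,31.2]]';python3 -m pendant '[[0,0,0,0],[0,0,0,0],[0,0,0,0],[0,0,0,0],[0,0,0,0]]'; python3 - <<'E'
from h import *
go(.5185,.206,.055,-66.5)
for n in("scene","top"):
    im=optics.camera(n);cv2.imwrite(f"pics/{n}2.png",im)
im=optics.camera("top");cv2.imwrite("pics/t2z.png",cv2.resize(im[165:235,265:365],None,fx=7,fy=7,interpolation=cv2.INTER_CUBIC))
E
```

```text
t: 5.2
tcp_pos: [0.5177, 0.2081, 0.1595]
tool_rot: [2.633, -1.713, -0.005]
contact_force: [0.1, -1.5, -0.4]
finger_gap: 0.0467
t: 5.7
tcp_pos: [0.5191, 0.2028, 0.1606]
tool_rot: [2.63, -1.718, 0.0]
contact_force: [1.4, 0.1, -0.3]
finger_gap: 0.0469
t 5.7 pos [0.5191 0.2028 0.1606] ang -66.3 tilt 1.0000 F [ 1.4  0.1 -0.3] gap 0.0469 j [ 0.25  0.29  1.64 -0.    1.21  1.41]
SHIFT [-0.0032 -0.0008  0.1056] twist 0.2
```

View pics/t2z.png

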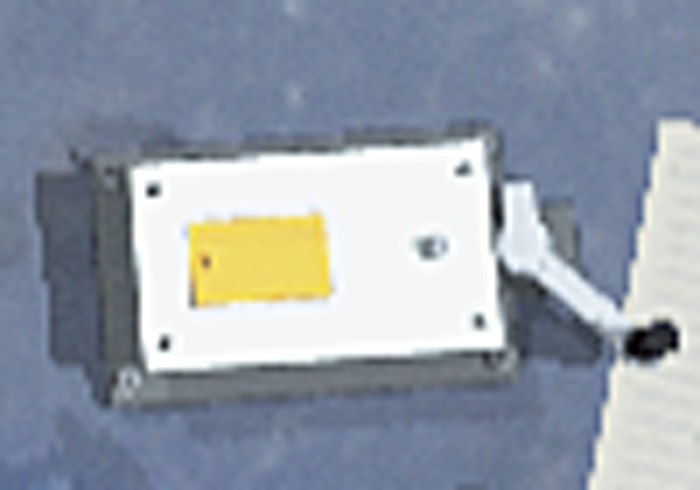

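View pics/top2.png

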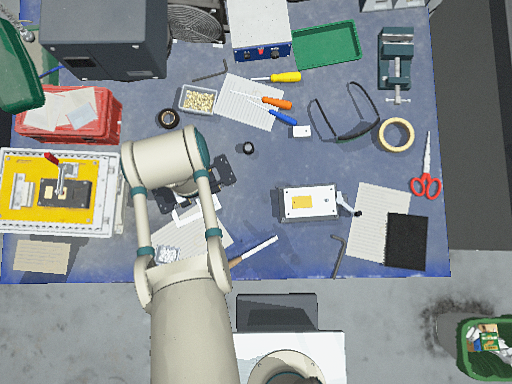

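View pics/scene2.png

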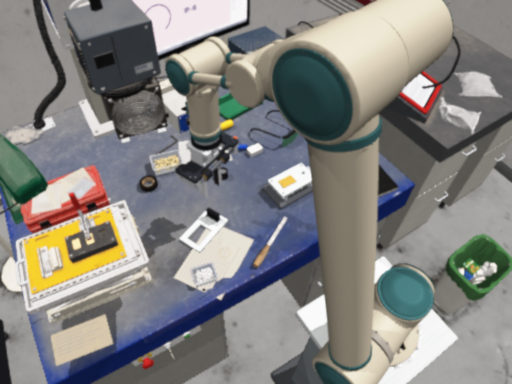

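Lever now lies mirrored at the free side (peg at top px ≈ (358,214)); cover is untouched. I'll descend onto the grip bar.

```bash
python3 -m pendant '[[-0.003,-0.001,0.03,0],[-0.003,-0.001,0.06,0],[-0.003,-0.001,0.09,0],[-0.003,-0.001,0.115,0],[-0.003,-0.001,0.128,0]]';python3 -c "
from h import *;go(.5185,.206,.032,-66.5)
p=plane('top',[[358.0,213.7]],.06)[0];d=p[:2]-[.5052,-.1581];print('cam',-np.arctan2(d[1],d[0])-np.pi/4+.05,np.hypot(*d))"
```

```text
t: 6.35
tcp_pos: [0.5173, 0.2066, 0.0302]
tool_rot: [2.629, -1.715, -0.004]
contact_force: [-0.5, 0.4, -0.3]
finger_gap: 0.0469
t 6.35 pos [0.5173 0.2066 0.0302] ang -66.2 tilt 1.0000 F [-0.5  0.4 -0.3] gap 0.0469 j [ 0.26  0.42  1.81 -0.    0.92  1.41]
SHIFT [ 0.001  -0.0008 -0.0018] twist 0.3
cam 1.6066275312744132 0.05901796668744319
```

```bash
python3 -m pendant '[[0.0005,-0.001,-0.001,0],[0.0005,-0.001,-0.001,0],[0.0005,-0.001,-0.001,0],[0.0005,-0.001,-0.001,0],[0.0005,-0.001,-0.001,0]]' 0;python3 -c "
from h import *;go(.5185,.206,.032,-66.5)"
```

```text
t: 6.85
tcp_pos: [0.5206, 0.2072, 0.0344]
tool_rot: [-2.63, 1.715, -0.002]
contact_force: [0.2, -0.2, 2.0]
finger_gap: 0.0137
t 6.85 pos [0.5206 0.2072 0.0344] ang -66.2 tilt 1.0000 F [ 0.2 -0.2  2. ] gap 0.0137 j [ 0.25  0.42  1.8  -0.    0.92  1.41]
SHIFT [0.0003 0.0024 0.0024] twist 0.3
```

```bash
python3 -m pendant '[[0,0,-0.01,0],[0,0,-0.03,0],[0,0,-0.06,0],[0,0,-0.09,0],[0,0,-0.1,0]]';python3 -m pendant '[[0,0,0,0],[0,0,0,0],[0,0,0,0],[0,0,0,0],[0,0,0,0]]';python3 - <<'E'
from h import *
go(.5032,-.0,.13,-87.1)
for n in("scene","top"):
    im=optics.camera(n);cv2.imwrite(f"pics/{n}3.png",im)
E
```

```text
t: 7.35
tcp_pos: [0.5217, 0.2076, 0.137]
tool_rot: [-2.628, 1.714, -0.007]
contact_force: [0.4, -0.2, -2.4]
finger_gap: 0.0137
t: 7.85
tcp_pos: [0.5193, 0.2069, 0.1324]
tool_rot: [2.63, -1.716, -0.002]
contact_force: [0.6, -0.0, -2.3]
finger_gap: 0.014
t 7.85 pos [0.5193 0.2069 0.1324] ang -66.2 tilt 1.0000 F [ 0.6 -0.  -2.3] gap 0.014 j [ 0.25  0.32  1.67 -0.    1.15  1.41]
SHIFT [0.1829 0.0981 0.0025] twist 20.9
```

View pics/scene3.png

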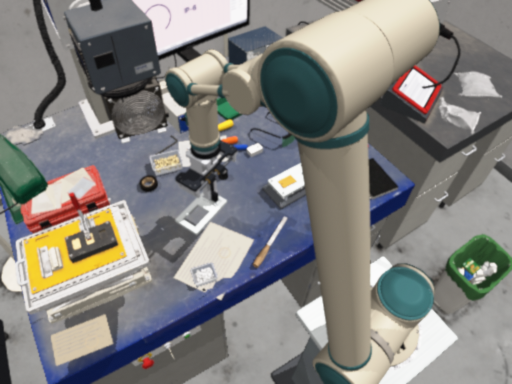

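View pics/top3.png

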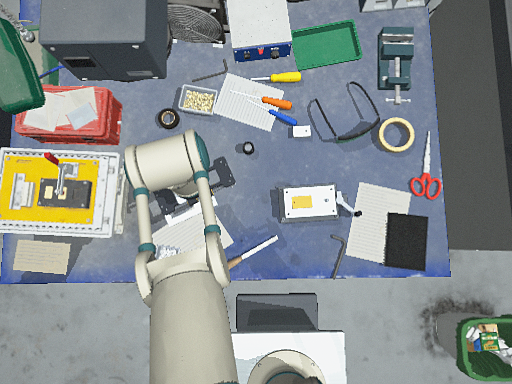

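```bash
python3 -c "
from h import *;go(.5044,-.1195,.13,-87.1)"
```

```text
t 7.95 pos [0.5197 0.207  0.1328] ang -66.2 tilt 1.0000 F [-0.3 -0.2 -2.4] gap 0.0139 j [ 0.25  0.32  1.67 -0.    1.15  1.41]
SHIFT [0.2927 0.1455 0.003 ] twist 20.9
```

```bash
python3 -m pendant '[[0.02,0.01,0,4],[0.055,0.027,0,8],[0.09,0.045,0,12],[0.12,0.06,0,16],[0.15,0.075,0,20]]';python3 -m pendant '[[0.03,0.003,0,0.9],[0.06,0.006,0,0.9],[0.09,0.008,0,0.9],[0.12,0.01,0,0.9],[0.14,0.012,0,0.9]]';python3 -c "
from h import *;go(.5044,-.1195,.13,-87.1)"
```

```text
t: 8.45
tcp_pos: [0.5115, 0.0383, 0.1334]
tool_rot: [-2.29, 2.15, -0.0]
contact_force: [-0.1, -0.4, -1.9]
finger_gap: 0.014
t: 8.95
tcp_pos: [0.509, -0.1029, 0.1335]
tool_rot: [2.275, -2.166, 0.001]
contact_force: [-0.3, 0.1, -1.2]
finger_gap: 0.0139
t 8.95 pos [ 0.509  -0.1029  0.1335] ang -87.2 tilt 1.0000 F [-0.3  0.1 -1.2] gap 0.0139 j [-0.33  0.26  1.76 -0.    1.12  1.19]
SHIFT [0.0163 0.0054 0.0035] twist -0.1
```

```bash
python3 -m pendant '[[0.005,0.002,0,0],[0.01,0.004,0,0],[0.016,0.005,0.01,0],[0.016,0.005,0.02,0],[0.016,0.005,0.025,0]]';python3 -m pendant '[[0,0,0,0],[0,0,0,0],[0,0,0,0],[0,0,0,0],[0,0,0,0]]';python3 - <<'E'
from h import *
go(.5044,-.1195,.105,-87.1)
for n in("scene","top"):
    im=optics.camera(n);cv2.imwrite(f"pics/{n}4.png",im)
    r=(165,265) if n=="top" else (130,240)
    cv2.imwrite(f"pics/{n}4z.png",cv2.resize(im[r[0]:r[0]+85,r[1]:r[1]+110],None,fx=7,fy=7,interpolation=cv2.INTER_CUBIC))
go(.5044,-.1195,.105,-87.1)
E
```

```text
t: 9.45
tcp_pos: [0.5037, -0.1161, 0.1069]
tool_rot: [2.276, -2.164, -0.004]
contact_force: [-0.5, 0.3, -1.1]
finger_gap: 0.0139
t: 9.95
tcp_pos: [0.5049, -0.1171, 0.1088]
tool_rot: [-2.276, 2.165, -0.001]
contact_force: [-0.2, 0.9, -2.3]
finger_gap: 0.0136
t 9.95 pos [ 0.5049 -0.1171  0.1088] ang -87.1 tilt 1.0000 F [-0.2  0.9 -2.3] gap 0.0136 j [-0.36  0.28  1.8  -0.    1.06  1.16]
SHIFT [0.0023 0.0006 0.0038] twist -0.0
t 10.05 pos [ 0.5048 -0.1171  0.1087] ang -87.1 tilt 1.0000 F [ 0.9 -0.7 -1.5] gap 0.0137 j [-0.36  0.28  1.8  -0.    1.06  1.16]
SHIFT [0.0023 0.0005 0.0037] twist -0.0
```

View pics/scene4z.png

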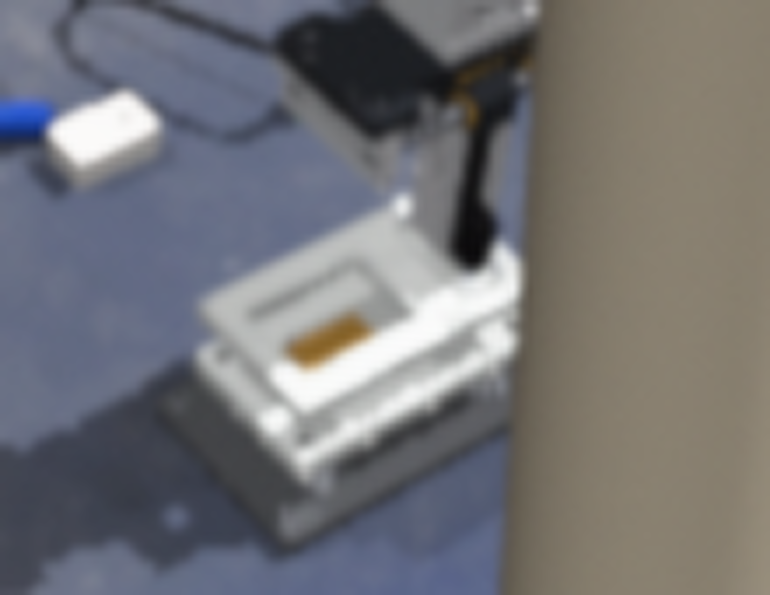

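View pics/top4z.png

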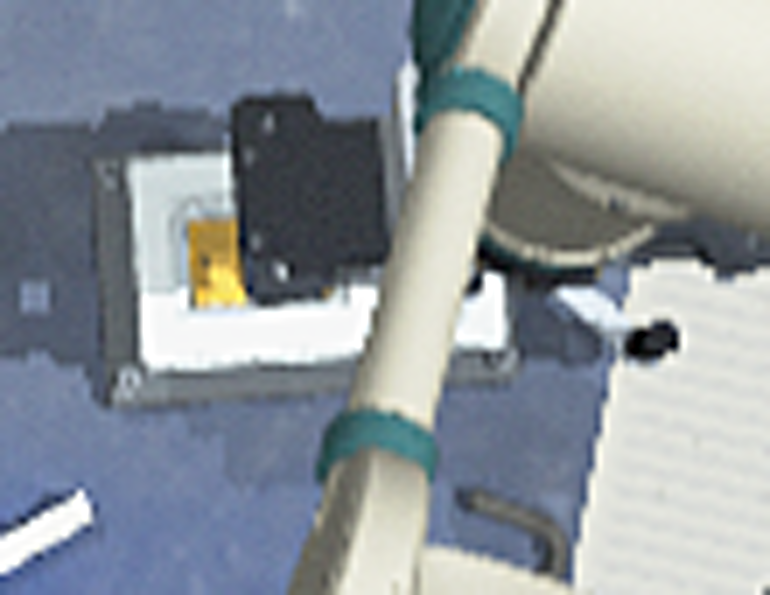

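```bash
python3 - <<'E'
from h import *
th=.05;Rm=np.array([[np.cos(th),-np.sin(th)],[np.sin(th),np.cos(th)]])
b=np.array([.5048,-.1171])-Rm@[.0011,0]
z=.1087-.0335+.010
def quadp(c,w,l,z,yc):return [np.r_[c+Rm@[sx*w/2,yc+sy*l/2],z] for sx,sy in((1,1),(1,-1),(-1,-1),(-1,1))]
im=cv2.imread("pics/scene4.png")[130:215,240:350];im=cv2.resize(im,None,fx=7,fy=7,interpolation=cv2.INTER_CUBIC)
pin=np.array([.5034,-.1195])
for q,col in((quadp(b,.076,.136,z,.046),(0,0,255)),(quadp(b,.076,.136,z-.01,.046),(255,0,255)),(quadp(b,.044,.064,z,.068),(0,200,0)),(quadp(pin,.08,.14,.048,.046),(255,0,0)),(quadp(pin,.034,.054,.051,.068),(0,255,255))):
    p=((proj("scene",q)-[240,130]+.5)*7-.5).round().astype(int);cv2.polylines(im,[p],True,col,1)
cv2.imwrite("pics/ov4.png",im)
E
```

```text
(no output)
```

View pics/ov4.png

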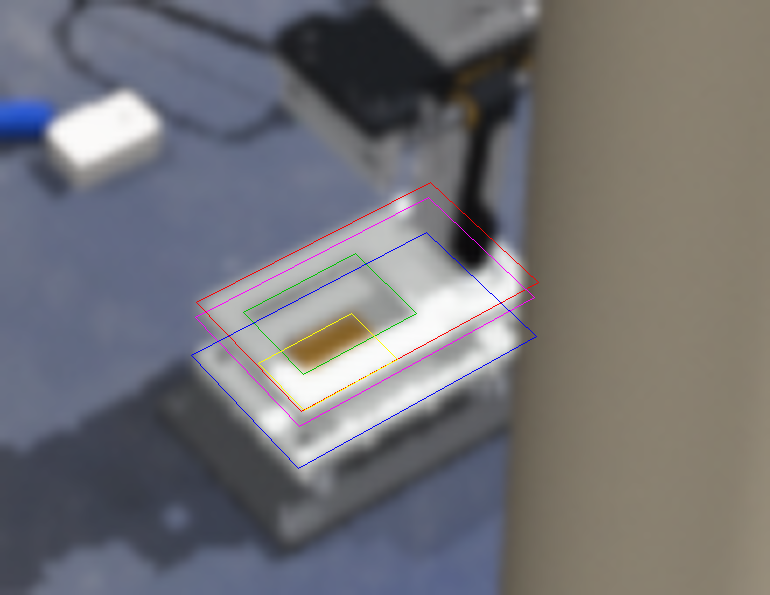

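```bash
python3 -m pendant '[[0.0023,0.0005,0.004,0],[0.0023,0.0005,0.008,0],[0.0023,0.0005,0.012,0],[0.0023,0.0005,0.014,0],[0.0023,0.0005,0.014,0]]';python3 -m pendant '[[0,0,0,0],[0,0,0,0],[0,0,0,0],[0,0,0,0],[0,0,0,0]]';python3 -c "
from h import *;go(.5044,-.1195,.088,-87.1)"
```

```text
t: 10.55
tcp_pos: [0.504, -0.1193, 0.0939]
tool_rot: [2.276, -2.165, -0.002]
contact_force: [-0.3, 0.7, -1.9]
finger_gap: 0.0137
t: 11.05
tcp_pos: [0.5044, -0.1195, 0.0946]
tool_rot: [-2.276, 2.165, -0.0]
contact_force: [-0.9, -0.5, -1.9]
finger_gap: 0.0137
t 11.05 pos [ 0.5044 -0.1195  0.0946] ang -87.1 tilt 1.0000 F [-0.9 -0.5 -1.9] gap 0.0137 j [-0.37  0.3   1.82 -0.    1.03  1.15]
SHIFT [0.     0.     0.0066] twist -0.0
```

Exactly on target. Lowering over the pin in small steps, watching force.

```bash
python3 -m pendant '[[0,0,0.002,0],[0,0,0.004,0],[0,0,0.006,0],[0,0,0.007,0],[0,0,0.007,0]]';python3 -m pendant '[[0,0,0.001,0],[0,0,0.002,0],[0,0,0.003,0],[0,0,0.003,0],[0,0,0.003,0]]';python3 -c "
from h import *;go(.5044,-.1195,.082,-87.1)"
```

```text
t: 11.55
tcp_pos: [0.5044, -0.1195, 0.0873]
tool_rot: [2.276, -2.165, 0.0]
contact_force: [-0.0, -0.1, -1.6]
finger_gap: 0.0137
t: 12.05
tcp_pos: [0.505, -0.1198, 0.0846]
tool_rot: [-2.276, 2.165, -0.002]
contact_force: [1.6, -1.5, -1.6]
finger_gap: 0.0137
t 12.05 pos [ 0.505  -0.1198  0.0846] ang -87.1 tilt 1.0000 F [ 1.6 -1.5 -1.6] gap 0.0137 j [-0.37  0.31  1.83 -0.    1.01  1.15]
SHIFT [-0.0004  0.0006  0.0026] twist -0.0
```

```bash
python3 -m pendant '[[0,0,0.001,0],[0,0,0.002,0],[0,0,0.003,0],[0,0,0.003,0],[0,0,0.003,0]]';python3 -m pendant '[[0,0,0.001,0],[0,0,0.001,0],[0,0,0.001,0],[0,0,0.001,0],[0,0,0.001,0]]';python3 -c "
from h import *;go(.5044,-.1195,.082,-87.1)"
```

```text
t: 12.55
tcp_pos: [0.5051, -0.1199, 0.0824]
tool_rot: [-2.276, 2.165, -0.003]
contact_force: [0.5, -1.4, 5.2]
finger_gap: 0.0137
t: 13.05
tcp_pos: [0.505, -0.1199, 0.0816]
tool_rot: [-2.276, 2.165, -0.003]
contact_force: [1.7, -1.2, 6.7]
finger_gap: 0.0133
t 13.05 pos [ 0.505  -0.1199  0.0816] ang -87.1 tilt 1.0000 F [ 1.7 -1.2  6.7] gap 0.0133 j [-0.37  0.31  1.83 -0.    1.    1.15]
SHIFT [-0.0004  0.0006 -0.0004] twist -0.0
```

```bash
python3 - <<'E'
from h import *
for n in("scene","top"):
    im=optics.camera(n);cv2.imwrite(f"pics/{n}5.png",im)
    r=(165,265) if n=="top" else (130,240)
    cv2.imwrite(f"pics/{n}5z.png",cv2.resize(im[r[0]:r[0]+85,r[1]:r[1]+110],None,fx=7,fy=7,interpolation=cv2.INTER_CUBIC))
go(.5044,-.1195,.105,-87.1)
E
```

```text
t 13.15 pos [ 0.5051 -0.1199  0.0816] ang -87.1 tilt 1.0000 F [ 1.  -2.5  7.2] gap 0.0139 j [-0.37  0.31  1.83 -0.    1.    1.15]
SHIFT [-0.0004  0.0006 -0.0234] twist -0.0
```

View pics/scene5z.png

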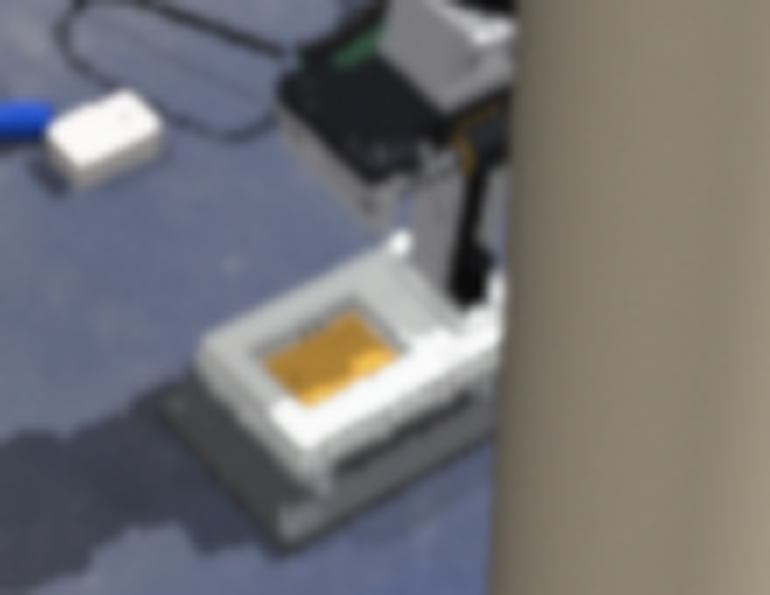

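View pics/top5z.png

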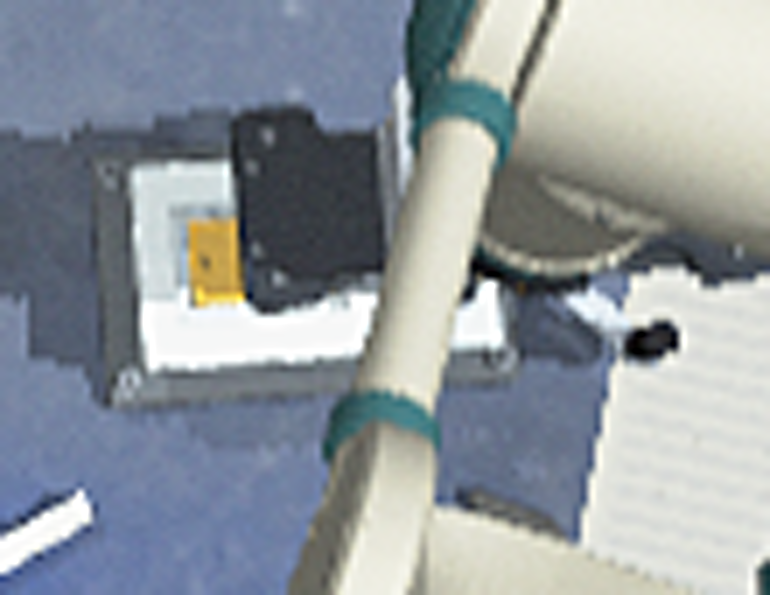

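The cover sits flat, framing the blank evenly (scene crop blank at (330,358) inside the window). Pressing down now.

```bash
python3 -m pendant '[[0,0,0.001,0],[0,0,0.002,0],[0,0,0.003,0],[0,0,0.004,0],[0,0,0.005,0]]';python3 -m pendant '[[0,0,0.001,0],[0,0,0.002,0],[0,0,0.003,0],[0,0,0.004,0],[0,0,0.004,0]]';python3 -c "
from h import *;go(.505,-.1199,.0736,-87.1)"
```

```text
t: 13.65
tcp_pos: [0.5051, -0.1199, 0.0769]
tool_rot: [-2.276, 2.165, -0.004]
contact_force: [0.1, -2.1, 9.8]
finger_gap: 0.0138
t: 14.15
tcp_pos: [0.5051, -0.1199, 0.0743]
tool_rot: [-2.276, 2.165, -0.004]
contact_force: [-2.2, -1.7, 18.0]
finger_gap: 0.0136
t 14.15 pos [ 0.5051 -0.1199  0.0743] ang -87.1 tilt 1.0000 F [-2.2 -1.7 18. ] gap 0.0136 j [-0.37  0.32  1.84 -0.    0.98  1.15]
SHIFT [-0.0001  0.0001  0.0007] twist -0.0
```

```bash
python3 -m pendant '[[0,0,0.001,0],[0,0,0.002,0],[0,0,0.002,0],[0,0,0.002,0],[0,0,0.002,0]]';python3 - <<'E'
from h import *
for n in("scene","top"):
    im=optics.camera(n);cv2.imwrite(f"pics/{n}6.png",im)
    r=(165,265) if n=="top" else (130,240)
    cv2.imwrite(f"pics/{n}6z.png",cv2.resize(im[r[0]:r[0]+85,r[1]:r[1]+110],None,fx=7,fy=7,interpolation=cv2.INTER_CUBIC))
go(.505,-.1199,.0736,-87.1)
E
```

```text
t: 14.65
tcp_pos: [0.5052, -0.12, 0.0742]
tool_rot: [-2.276, 2.164, -0.006]
contact_force: [-4.5, -0.9, 31.0]
finger_gap: 0.0141
t 14.75 pos [ 0.5052 -0.12    0.0742] ang -87.1 tilt 1.0000 F [-4.2 -1.1 31.2] gap 0.0137 j [-0.37  0.32  1.84 -0.    0.98  1.15]
SHIFT [-0.0001  0.0002  0.0006] twist -0.0
```

View pics/scene6z.png

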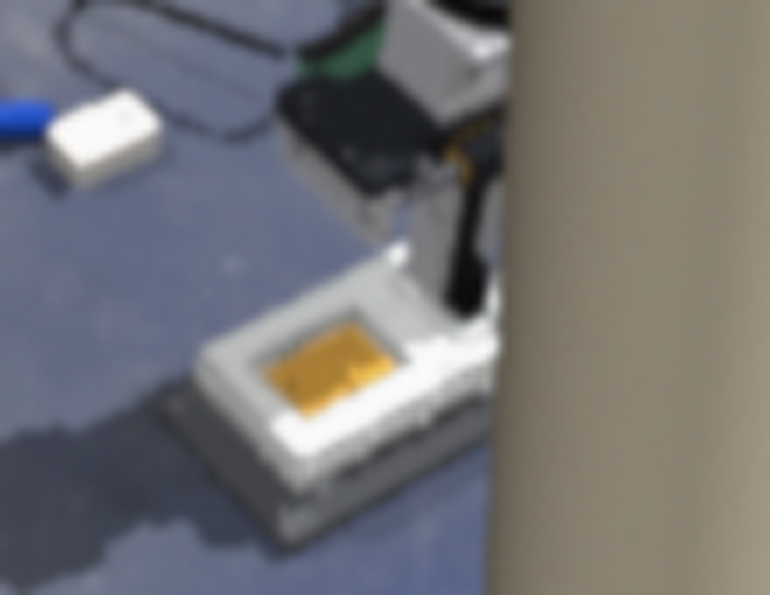

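View pics/top6.png

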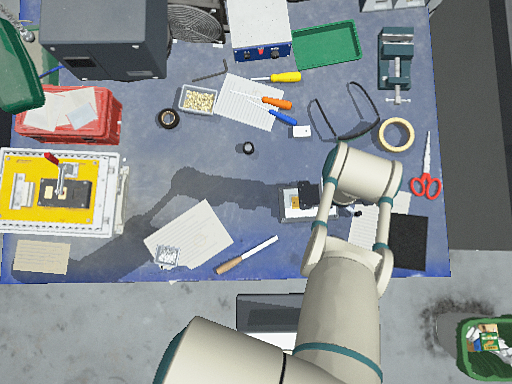

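The stop is confirmed: force rose from 18 to 31 N with only 0.1 mm of travel. I'll ease the push slightly and check that it still holds.

```bash
python3 -m pendant '[[0,0,-0.001,0],[0,0,-0.001,0],[0,0,-0.001,0],[0,0,-0.001,0],[0,0,-0.001,0]]';python3 - <<'E'
from h import *
go(.505,-.1199,.0736,-87.1)
im=cv2.imread("pics/top6.png");x=cv2.resize(im[200:225,345:370],None,fx=4,fy=4).max(2)<60
n,l,st,c=cv2.connectedComponentsWithStats(x.astype(np.uint8));k=1+st[1:,4].argmax();u=(c[k]+.5)/4-.5+[345,200]
p=plane('top',[u],.055)[0];d=p[:2]-[.5052,-.1581];print(u,'cam',-np.arctan2(d[1],d[0])-np.pi/4+.05,np.hypot(*d))
E
```

```text
t: 15.25
tcp_pos: [0.5052, -0.1199, 0.0743]
tool_rot: [-2.276, 2.164, -0.005]
contact_force: [-4.2, -0.9, 25.2]
finger_gap: 0.0134
t 15.25 pos [ 0.5052 -0.1199  0.0743] ang -87.1 tilt 1.0000 F [-4.2 -0.9 25.2] gap 0.0134 j [-0.37  0.32  1.84 -0.    0.98  1.15]
SHIFT [-0.0001  0.0002  0.0007] twist -0.0
[357.52324798 213.38915094] cam 1.5923436443648022 0.05812608356876594
```

```bash
python3 -c "
from station import arm;print(arm.finish_job())"
```

```text
the job is handed in; nothing more can be done
None
```

I swung the cam lever to its free stop, lifted the cover onto the pin, pressed cover and table down to the stop, and handed the job in at about 15.3 s while still holding them there. No verdict was reported.

**Last checks:**
- **Cam lever:** the last top picture puts it at about 1.59 rad, which is the 1.571 stop within picture accuracy. When I swung it, it also pushed back with about 10 N there.
- **Cover:** it dropped over the pin at the expected height and looks flat in the scene picture, with an even gap round the blank. The top view was partly hidden by the arm.
- **Table:** it went down about 7.4 mm from where the cover seated, which was probably already slightly pressed. Force then rose from 18 to 31 N over only 0.1 mm of travel, so it was on its stop. I eased off to about 25 N and it did not rise.
- **Grip:** the fingers still held the bar, 13.4 to 14 mm apart.
- **Bystanders:** no move went near the loupe or the parts box, and they look unmoved in the last top picture. I did not check the setting block separately or measure any of the three.

**Disagreement:** the two cameras differed by about 2 mm in y on the table. I went by the top view, and the fit on the pin was consistent with it.

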